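Swap the dish and the jar on the watchmaker's bench, then nest the cups

ROBOT

A 6-joint arm with a two-finger parallel gripper is mounted at the origin on the work surface. World frame = base frame: x ahead of the robot, y to its left, z up, the work surface at z = 0. Lengths are in mm, angles in rad, forces in N, time in s.
With the tool pointing down it reaches from about 400 to 925 mm from the base axis. Payload 12.5 kg.
Tool frame: the origin (TCP) lies on the centre line of the jaws, within the pads' length; the fingertips stand 17 mm ahead of it and the grasp point (between the pads) lies 2 mm behind it; z points along the fingers, y is the line along which they close (so a half turn about z gives the same grasp; the last joint's range is limited). The gripper opens to 95 mm and grips with 3 to 60 N. Pads are 20 mm wide; open, the fingers measure 119 mm over their backs; the gripper's body (75 mm by 180 mm) begins 59 mm behind the grasp point.
Start: joints at [-1.332, 0.491, 1.559, -0, 1.092, -0.106], TCP at [211.278, -588.223, 231.661] pointing down, gripper open.
Joint ranges: [-3.1, 3.1], [-0.84, 2.19], [0.05, 2.79], [-1.13, 4.28], [0.06, 2.93], [-2.69, 2.69]. Speed limits (rad/s): [2.22, 2.22, 2.79, 3.14, 3.14, 3.14].

INTERFACE

Orientations are given as [roll, pitch, yaw] about the fixed x, y, z axes, in that order (R = Rz(yaw) Ry(pitch) Rx(roll)).
In Python, from cell import env gives the robot as it stands.
- The arm moves only by the tool drive_tool, never from a script. Its argument "deltas" is text: rows parted by semicolons, each of 4 numbers parted by spaces: the shift along the world's x, y, z normalised to -1 to 1, where 1 is 100 mm, then the turn about the world's z normalised to -1 to 1, where 1 is 180 degrees. A call has 1 to 10 rows; each row shifts and turns the commanded pose from where the row before left it; what a row does not reach is not made up. A row lasts 1/12 s, in which the tool goes at most 41.7 mm and 7.16 degrees, less where a joint would pass 70% of its speed; a pose out of reach is approached as far as the arm can. A call with a number of a shift or a turn outside -1 to 1 is refused whole. A call with a gripper value outside its range is refused whole. "gripper" is the closure, from 0 (fully open) to 1 (shut), set as the call begins (left out, the last holds). The fingers move at their own pace and stop on an object; the grip force is fixed at half the most. Time passes only in rows, so rows that do not move let the fingers close. It gives the time, the measured TCP pose, the force, the opening and the grip force at its end, in the units of the state.
- env.state(): the state, without advancing time (a new reading comes with each control period).
- env.read_camera(name): name is "scene" or "top" or "wrist"; returns (picture, depth): 420x560x3 uint8, red, green, blue; 420x560 float32, mm along the optical axis (not along the pixel's ray), 0 where there is no reading.
- env.camera_params(name): a dict with "mtx" (3x3 intrinsics, pixels), "camera_from_world" (4x4, takes a point from world to camera coordinates); the wrist camera has in their place "mount" (4x4, takes a point from camera to tool coordinates, whose origin is the TCP and whose axes are the flange's). Camera axes: x right, y down, z forward; pixel columns grow to the right and rows downward; lengths in mm; the calibration is good to about 2 mm. A picture is of the moment at which its call begins: read the wrist's pose just before it. camera_params takes no time and is no camera call.
- env.job_done(): hands the job in; it is judged then, once.
The state is a dict: "t": time; "joints": joint angles; "qvel": joint speeds; "tau": joint torques, N m; "eef_pos": TCP position; "tcp_rot": TCP orientation; "ft_force": force on the tool from outside, world axes, zero at the start; "moment": the same for the moment, N m; "opening": opening from 0.0 (shut) to 1.0 (fully open); "grip_force": force on a finger pad.
Only numpy, scipy, OpenCV 4.12 (cv2) and the standard library are available. Lean on these libraries where they do the work, as an engineer would, in place of code of your own. Each camera call takes 0.05 s, during which the arm holds its last target. There are 200 camera calls.

TASK

On this watch repair bench the blue dish stands on the red coaster and the black jar with the red lid on the blue coaster: first swap them, so that each stands wholly on the coaster of its own colour (the empty grey coaster is there for parking one meanwhile). Then, with both in place, nest the cups, larger first: stand the yellow cup inside the blue dish, and after that the slim white cup inside the yellow one. Keep all four upright, and leave the watch on its cushion and the black loupe where they are.

Things in the scene. Friction and masses are not known exactly. Their poses are not given: they have to be found in the camera images.
- blue_dish: Open round blue dish, outer diameter 64 mm, 34 mm high, wall 3 mm (inside diameter 58 mm), floor 3 mm thick, about 80 g; loose, starts on the red coaster. Origin at the centre of its underside, z axis up; round, so yaw does not matter. Grip it from above across its outside.
- red_jar: Closed round jar, black body 52 mm in diameter and 36 mm high, topped by a red lid 54 mm in diameter and 14 mm thick (50 mm high in all), about 120 g; loose, starts on the blue coaster. Origin at the centre of its underside, z axis up; round, so yaw does not matter. Grip it from above across its outside.
- yellow_cup: Open round yellow cup, outer diameter 42 mm, 60 mm high, wall 3 mm (inside diameter 36 mm), floor 3 mm thick, about 60 g; loose, starts on the mat. Standing in the dish it rises 29 mm above the dish's rim: grip it by the part that stays above. Origin at the centre of its underside, z axis up; round, so yaw does not matter. Grip it from above across its outside.
- white_cup: Open slim white cup, outer diameter 22 mm, 84 mm high, wall 3 mm, floor 3 mm thick, about 40 g; loose, starts on the mat. Standing in the yellow cup it rises 27 mm above that cup's rim: grip it by the part that stays above. Origin at the centre of its underside, z axis up; round, so yaw does not matter. Grip it from above across its outside.
- blue_coaster: Blue coaster: flat disc fixed to the mat, 90 mm in diameter, 3 mm thick; origin at the centre of its underside, on the mat's top (the mat is teal, 3 mm thick, so its top is at z = 0.003). Its place differs from start to start.
- red_coaster: Red coaster: flat disc fixed to the mat, 90 mm in diameter, 3 mm thick; origin at the centre of its underside, on the mat's top (the mat is teal, 3 mm thick, so its top is at z = 0.003). Its place differs from start to start.
- grey_coaster: Grey, empty coaster: flat disc fixed to the mat, 90 mm in diameter, 3 mm thick; origin at the centre of its underside, on the mat's top (the mat is teal, 3 mm thick, so its top is at z = 0.003). Its place differs from start to start.
- watch: Bystander: steel wristwatch with white dial on a grey cushion, 62 x 74 mm, 45 mm high; loose, origin at the centre of the cushion's underside. Do not disturb.
- loupe: Bystander: black eye loupe, round, 40 mm in diameter at the foot, narrowing to 26 mm, 36 mm high, with glass on top; loose, origin at the centre of its underside. Do not disturb.

How it is judged:
By the outcome, as a careful person would: the job done as asked, in the order asked, and still so for the second after the job is handed in, with the robot touching nothing.
It also fails if it takes over 133 s, if anything falls off the work surface, if the arm or the gripper's body presses on something with over 40 N, if the wrist force passes 120 N, or if a joint passes its speed limit or range.

## Working session

There is one attempt and no reset: what is moved stays moved. The work goes in short steps, Python scripts to look and compute and a tool call to move; the robot and the scene stay as the last step left them, time stands still between calls to the robot, and variables do not carry over. Pictures are saved under pics/ and viewed, at most 14 in all, crops included, and the job is handed in when it is done.

Besides the shell and the picture viewer there is one more tool, called after ">>>" as a command line: name --argument value ..., lists and objects as JSON in quotes. drive_tool: Moves the arm, as the interface text tells. Its arguments: {"type":"object","properties":{"deltas":{"type":"string"},"gripper":{"type":"number"}},"required":["deltas"]}

```bash
ls; mkdir -p pics; cat > h.py <<'E'
import numpy as np, cv2
from cell import env
def pts(name):
    im,d=env.read_camera(name); p=env.camera_params(name); K=p["mtx"]
    v,u=np.indices(d.shape); c=np.stack([(u-K[0][2])/K[0][0]*d,(v-K[1][2])/K[1][1]*d,d,np.ones_like(d)],-1)
    return im,d,c@np.linalg.inv(np.array(p["camera_from_world"])).T
E
python3 - <<'E'
from h import *
s=env.state(); print(s)
for n in("top","scene"):
    im,d,w=pts(n); cv2.imwrite(f"pics/{n}0.png",im[:,:,::-1]); np.savez(f"{n}0.npz",im=im,d=d,w=w)
    p=env.camera_params(n); print(n,p)
E
```

```text
pics
{'t': 0.0, 'joints': array([-1.33159732e+00,  4.91583177e-01,  1.55942904e+00, -1.76380278e-05,
        1.09170898e+00, -1.05596416e-01]), 'qvel': array([-0.00067511, -0.00032684, -0.00079787, -0.00158745,  0.00112543,
        0.00025144]), 'tau': array([-3.15790828e-06, -6.12661815e+01, -2.58182484e+01,  6.91680377e-02,
        4.82427387e-02, -1.11504060e-04]), 'eef_pos': array([ 211.22054753, -587.99605012,  231.05409667]), 'tcp_rot': array([-3.14046875e+00, -1.03392587e-04,  3.44803503e-01]), 'ft_force': array([ 0.10568643, -0.97555071, -0.40728985]), 'moment': array([ 0.060706  , -0.03628219, -0.02671869]), 'grip_force': 0.0, 'opening': 1.0018751451121668}
top {'mtx': array([[464.78160478,   0.        , 279.89570514],
       [  0.        , 464.78160478, 218.72482143],
       [  0.        ,   0.        ,   1.        ]]), 'camera_from_world': array([[ 3.74132115e-03, -9.99548188e-01,  2.98231818e-02,
        -9.29951420e+00],
       [-9.93158107e-01, -7.19503294e-03, -1.16555595e-01,
         5.41320018e+02],
       [ 1.16717513e-01, -2.91830629e-02, -9.92736305e-01,
         9.16572881e+02],
       [ 0.00000000e+00,  0.00000000e+00,  0.00000000e+00,
         1.00000000e+00]])}
scene {'mtx': array([[475.87928186,   0.        , 283.32184151],
       [  0.        , 475.87928186, 210.74521834],
       [  0.        ,   0.        ,   1.        ]]), 'camera_from_world': array([[ 2.19310992e-01,  9.75611619e-01, -9.20091147e-03,
        -1.06191755e+02],
       [ 6.49590671e-01, -1.53047051e-01, -7.44720458e-01,
        -3.10182185e+02],
       [-7.27966104e-01,  1.57348556e-01, -6.67313107e-01,
         1.48188486e+03],
       [ 0.00000000e+00,  0.00000000e+00,  0.00000000e+00,
         1.00000000e+00]])}
```

View pics/top0.png

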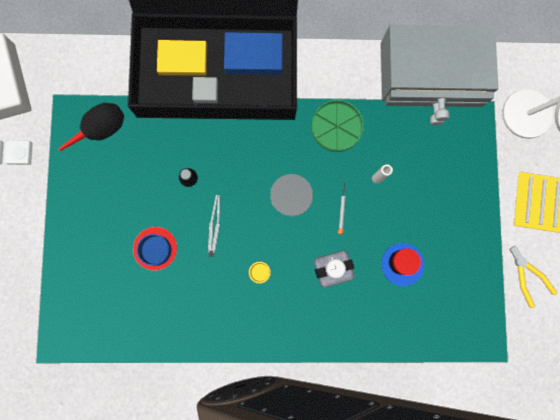

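View pics/scene0.png

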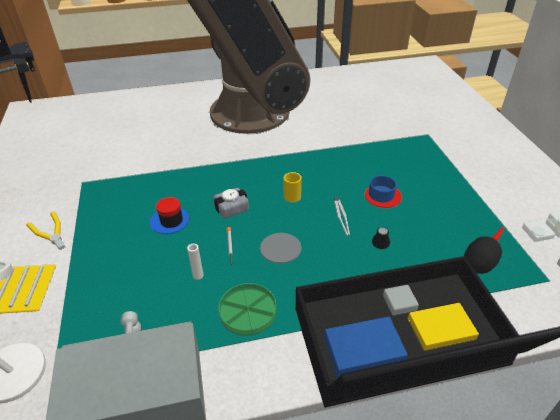

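Top view: blue dish on red coaster at about (155,248), jar on blue coaster at (403,264), grey coaster (291,195), yellow cup (260,272), white cup (386,172), watch (335,268), loupe (188,177). The scene view agrees: jar (170,212), dish (382,188), yellow cup (292,187), white cup (195,262).

```bash
cat >> h.py <<'E'
def ray(name,uv,z):
    p=env.camera_params(name); M=np.linalg.inv(np.array(p["camera_from_world"])); K=np.array(p["mtx"])
    r=M[:3,:3]@np.linalg.solve(K,[uv[0],uv[1],1.]); o=M[:3,3]; return (o+r*(z-o[2])/r[2])[:2]
def circ(name,w,c0,R,ztop,tol=4):
    """points near c0 (world xy) at height ztop: enclosing circle"""
    m=(np.hypot(w[...,0]-c0[0],w[...,1]-c0[1])<R)&(abs(w[...,2]-ztop)<tol)
    q=w[m][:,:2].astype(np.float32)
    if len(q)<5: return None
    (x,y),r=cv2.minEnclosingCircle(q); return round(x,1),round(y,1),round(r,1),len(q)
def ring(name,im,lo,hi,near,z):
    hsv=cv2.cvtColor(im,cv2.COLOR_RGB2HSV); m=cv2.inRange(hsv,lo,hi)
    m=cv2.morphologyEx(m,cv2.MORPH_OPEN,np.ones((2,2)))
    cs,_=cv2.findContours(m,cv2.RETR_EXTERNAL,cv2.CHAIN_APPROX_NONE)
    cs=[c for c in cs if len(c)>8]; 
    c=min(cs,key=lambda c:np.hypot(*(c.mean(0)[0]-near)))
    q=np.array([ray(name,p[0],z) for p in c],np.float32)
    (x,y),r=cv2.minEnclosingCircle(q); e=cv2.fitEllipse(q)
    return np.round([x,y,r,*e[0],*e[1]],1)
E
cat > m.py <<'E'
from h import *
R1=((0,120,60),(8,255,255)); B=((105,100,40),(125,255,255)); Y=((18,100,80),(35,255,255)); G=((0,0,60),(180,50,200))
for n,L in (("top",dict(redc=(R1,(155,248),6),dish=(B,(155,248),40),grey=(G,(291,195),6),bluec=(B,(403,264),6),lid=(R1,(406,261),53),yel=(Y,(260,272),63))),
            ("scene",dict(redc=(R1,(382,192),6),dish=(B,(382,188),40),grey=(G,(280,247),6),bluec=(B,(168,220),6),lid=(R1,(169,207),53)))):
    d=np.load(n+"0.npz"); im,w=d["im"],d["w"]
    for k,(c,uv,z) in L.items(): print(n,k,ring(n,im,*c,uv,z))
    for k,uv,zt,R in (("dish",(155,248),40,60),("lid",(406,261),56,60),("yel",(260,272),63,40),("white",(386,172),87,40),("loupe",(187,175),39,30),("watch",(335,268),48,50)):
        c=ray("top",uv,zt); print("  d",k,np.round(c),circ(n,w,c,R,zt))
    print("mat z",[np.round(w[tuple(p)],1)[:3] for p in ((300,200),(230,350))])
E
python3 m.py
```

```text
top redc [479.7 249.4  44.7 479.8 249.4  87.3  88.1]
top dish [475.  243.4  32.8 475.  243.3  59.2  63.9]
top grey [593.8 -32.8  44.4 593.8 -32.8  86.2  86.7]
top bluec [ 449.1 -265.4   44.6  449.7 -266.4   81.    83.5]
top lid [ 453.9 -258.    27.2  453.1 -258.1   47.1   53.4]
top yel [431.2  32.9  21.  431.3  32.7  39.8  40.4]
  d dish [480. 243.] (478.1, 249.1, 31.9, 145)
  d lid [ 456. -256.] (455.6, -258.1, 27.0, 524)
  d yel [433.  33.] (433.7, 35.3, 20.7, 90)
  d white [ 628. -212.] (634.2, -212.9, 11.2, 45)
  d loupe [629. 183.] (632.0, 187.6, 13.4, 123)
  d watch [ 442. -116.] (441.9, -118.5, 22.1, 277)
mat z [array([375.7, 156.2,   2.2]), array([ 521.8, -154.8,    4.3])]
scene redc [488.7 250.8  45.  486.6 250.7  82.2  85. ]
scene dish [503.2 240.7  47.5 501.5 238.5  61.7  96. ]
scene grey [602.1 -31.   44.7 602.  -30.8  85.9  87.5]
scene bluec [ 458.1 -263.3   44.8  458.7 -263.2   81.    82.9]
scene lid [ 465.8 -256.4   33.6  465.4 -257.8   52.4   65.4]
  d dish [480. 243.] (479.0, 246.8, 33.4, 126)
  d lid [ 456. -256.] (456.6, -260.1, 29.5, 312)
  d yel [433.  33.] (434.8, 33.9, 23.0, 85)
  d white [ 628. -212.] (635.8, -214.3, 11.3, 52)
  d loupe [629. 183.] (633.2, 185.3, 14.3, 89)
  d watch [ 442. -116.] (445.5, -117.2, 22.8, 158)
mat z [array([ 698.5, -216.6,    0.8]), array([579.6, 133.5,   3. ])]
```

>>> drive_tool --deltas "0.24 0.33 0 -0.011;0.24 0.33 0 -0.011;0.24 0.33 0 -0.011;0.24 0.33 0 -0.011;0.24 0.33 0 -0.011;0.24 0.33 0 -0.011;0.24 0.33 0 -0.011;0.24 0.33 0 -0.011;0.24 0.33 0 -0.011;0.24 0.33 0 -0.011" --gripper 0

```text
t: 0.93
eef_pos: [452.0, -256.3, 231.6]
tcp_rot: [-3.142, 0.0, -0.003]
ft_force: [1.0, -0.6, 0.2]
opening: 0.998
grip_force: 0.0
```

>>> drive_tool --deltas "0 0 0 0;0 0 0 0;0 0 0 0"

```text
t: 1.18
eef_pos: [451.1, -258.3, 231.5]
tcp_rot: [3.142, 0.0, 0.0]
ft_force: [0.7, -0.3, 0.4]
opening: 0.999
grip_force: 0.0
```

```bash
cat >> h.py <<'E'
from scipy.spatial.transform import Rotation as Ro
def wrist(tag=None):
    s=env.state(); im,d=env.read_camera("wrist"); p=env.camera_params("wrist"); K=np.array(p["mtx"])
    T=np.eye(4); T[:3,:3]=Ro.from_euler("xyz",s["tcp_rot"]).as_matrix(); T[:3,3]=s["eef_pos"]
    M=T@np.array(p["mount"])
    v,u=np.indices(d.shape); c=np.stack([(u-K[0,2])/K[0,0]*d,(v-K[1,2])/K[1,1]*d,d,np.ones_like(d)],-1)
    if tag: cv2.imwrite(f"pics/{tag}.png",im[:,:,::-1])
    return im,d,c@M.T,M,K
def rz(M,K,q,z):
    q=np.asarray(q,float).reshape(-1,2); r=(M[:3,:3]@np.linalg.solve(K,np.c_[q,np.ones(len(q))].T)).T; o=M[:3,3]
    return (o+r*((z-o[2])/r[:,2])[:,None])[:,:2].astype(np.float32)
def blobs(im,M,K,col,z,mn=300):
    m=cv2.inRange(cv2.cvtColor(im,cv2.COLOR_RGB2HSV),*col); cs,_=cv2.findContours(m,cv2.RETR_EXTERNAL,cv2.CHAIN_APPROX_NONE)
    for c in cs:
        if cv2.contourArea(c)>mn:
            q=rz(M,K,c,z); (x,y),r=cv2.minEnclosingCircle(q); x0,y0,a,b=cv2.boundingRect(c); print("  px",x0,y0,a,b,"xyr",np.round([x,y,r],1),"ell",np.round(np.ravel(cv2.fitEllipse(q)[:2]),1))
R1=((0,120,60),(8,255,255)); B=((105,100,40),(125,255,255)); Y=((18,100,80),(35,255,255)); G=((0,0,60),(180,50,200))
E
python3 - <<'E'
from h import *
s=env.state(); print(s["t"],s["eef_pos"],s["tcp_rot"],s["joints"])
im,d,w,M,K=wrist("w1"); np.savez("w1.npz",im=im,w=w); print(M[:3,3],M[:3,2],K)
print("lid");blobs(im,M,K,R1,56); print("bluec");blobs(im,M,K,B,6)
print(circ("",w,(455,-258),45,56))
for n in("top","scene"):
    D=np.load(n+"0.npz"); h=cv2.cvtColor(D["im"],cv2.COLOR_RGB2HSV)
    for c,c0 in((R1,(480,249)),(B,(453,-264)),(G,(597,-32))):
        m=(cv2.inRange(h,*c)>0)&(np.hypot(D["w"][...,0]-c0[0],D["w"][...,1]-c0[1])<60)&(D["w"][...,2]<12)
        q=D["w"][m]; print(n,np.round(cv2.minEnclosingCircle(q[:,:2].astype(np.float32))[0],1),np.median(q[:,2]))
E
```

```text
1.1833 [ 451.14527569 -258.27800843  231.51078708] [3.14151772e+00 4.22671025e-04 4.44314632e-04] [-6.46903847e-01  3.42408857e-01  1.81392621e+00 -3.77503608e-04
  9.85549584e-01  9.23656730e-01]
[ 516.70002226 -260.02126084  384.41469858] [-2.33714376e-01 -3.05752024e-04 -9.72305249e-01] [[326.70030149   0.         282.981706  ]
 [  0.         326.70030149 215.93675459]
 [  0.           0.           1.        ]]
lid
  px 261 175 50 49 xyr [ 455.5 -262.5   25.7] ell [ 455.3 -262.6   49.7   50.4]
bluec
  px 253 158 74 74 xyr [ 450.7 -267.8   44. ] ell [ 450.7 -267.7   86.5   86.9]
(455.6, -262.0, 26.8, 2092)
top [481.9 252.3] 4.927027376316801
top [ 451.1 -264.3] 4.657608716052778
top [596.  -30.9] 4.7202103797424115
scene [485. 250.] 6.056713978299285
scene [ 454.  -265.5] 5.6200019860233965
scene [599.3 -24.3] 5.867919768713591
```

View pics/w1.png

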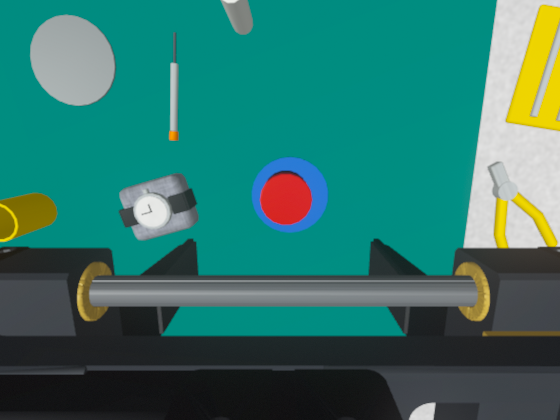

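Wrist view: jar lid at (286,199), blue coaster (290,195), watch (158,208), fingertips framing x≈283. The measurements agree within a few mm, so I go down onto the jar.

>>> drive_tool --deltas "0.05 -0.03 -0.35 0;0 0 -0.38 0;0 0 -0.38 0;0 0 -0.38 0;0 0 -0.2 0;0 0 -0.16 0;0 0 0 0"

```text
t: 1.82
eef_pos: [454.4, -261.8, 43.7]
tcp_rot: [-3.139, 0.004, -0.003]
ft_force: [0.2, -0.3, 0.5]
opening: 0.997
grip_force: 0.0
```

>>> drive_tool --deltas "0 0 0 0;0 0 0 0;0 0 0 0;0 0 0 0;0 0 0 0;0 0 0 0" --gripper 1

```text
t: 2.32
eef_pos: [456.5, -261.3, 47.3]
tcp_rot: [3.141, -0.001, -0.001]
ft_force: [0.0, -0.2, 0.5]
opening: 0.64
grip_force: 0.0
```

>>> drive_tool --deltas "0 0 0 0;0 0 0 0;0 0 0 0;0 0 0 0"

```text
t: 2.65
eef_pos: [456.4, -261.3, 47.0]
tcp_rot: [3.141, -0.0, -0.001]
ft_force: [-1.2, 0.3, 5.9]
opening: 0.563
grip_force: 30.0
```

>>> drive_tool --deltas "0 0 0.05 0;0 0 0.15 0;0 0 0.3 0;0 0 0.3 0;0 0 0.2 0;0 0 0 0;0 0 0 0"

```text
t: 3.23
eef_pos: [456.4, -261.3, 147.4]
tcp_rot: [3.14, -0.001, -0.001]
ft_force: [0.1, -0.2, -2.1]
opening: 0.56
grip_force: 30.0
```

```bash
python3 - <<'E'
from h import *
s=env.state(); z=s["eef_pos"][2]; print(s["eef_pos"],s["grip_force"],s["opening"])
im,d,w,M,K=wrist("w2")
print("lid");blobs(im,M,K,R1,z+9); print("bluec");blobs(im,M,K,B,6); print("grey");blobs(im,M,K,((0,0,60),(180,50,140)),6,1500)
E
```

```text
[ 456.40987678 -261.26451565  147.36457179] 29.99989539384842 0.5602590358683999
lid
  px 238 306 91 25 xyr [ 441.6 -263.1   21.9] ell [ 437.  -263.    13.5   46.5]
  px 228 234 111 42 xyr [ 458.8 -263.1   26. ] ell [ 466.9 -261.2   20.    57.9]
bluec
  px 241 170 94 73 xyr [ 450.4 -267.4   44.1] ell [ 457.9 -268.2   73.2   85.4]
grey
  px 86 365 474 55 xyr [ 268.1 -308.9  251.5] ell [  740.6 -6496.    305.3 11930.5]
  px 395 273 165 58 xyr [ 360.5 -454.5   82.7] ell [ 365.4 -441.    67.2  165. ]
  px 0 273 164 63 xyr [363.2 -66.3  83.4] ell [363.3 -81.9  71.6 169. ]
  px 173 253 221 39 xyr [ 376.4 -263.4  107.8] ell [ 388.  -263.3   40.7  173.9]
```

View pics/w2.png

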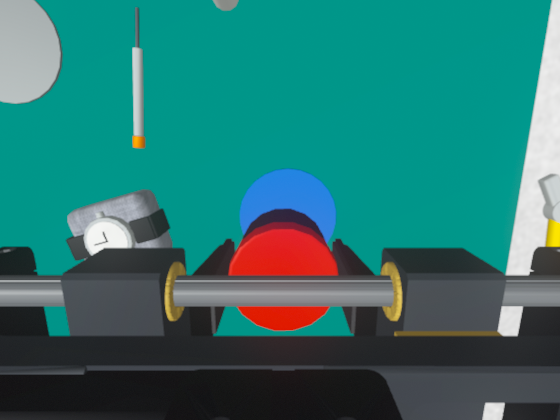

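Jar held cleanly (lid at (283,278)), wrist y reads about 1.8 mm low. Park it on grey.

>>> drive_tool --deltas "0.2 0.327 0 0;0.2 0.327 0 0;0.2 0.327 0 0;0.2 0.327 0 0;0.2 0.327 0 0;0.2 0.327 0 0;0.19 0.32 0 0;0 0 0 0;0 0 0 0"

```text
t: 4.03
eef_pos: [595.1, -31.2, 144.6]
tcp_rot: [-3.141, 0.003, 0.002]
ft_force: [-0.2, -1.3, -1.3]
opening: 0.563
grip_force: 30.0
```

>>> drive_tool --deltas "0 0 -0.3 0;0 0 -0.3 0;0 0 -0.2 0;0 0 -0.1 0;0 0 -0.05 0;0 0 -0.03 0;0 0 0 0;0 0 0 0"

```text
t: 4.7
eef_pos: [595.6, -33.3, 49.5]
tcp_rot: [3.141, -0.001, -0.001]
ft_force: [-0.6, -0.0, -0.8]
opening: 0.562
grip_force: 30.0
```

>>> drive_tool --deltas "0 0 -0.02 0;0 0 0 0;0 0 0 0"

```text
t: 4.95
eef_pos: [595.4, -33.0, 47.2]
tcp_rot: [3.141, -0.001, -0.001]
ft_force: [0.6, 0.1, -1.4]
opening: 0.561
grip_force: 30.0
```

>>> drive_tool --deltas "0 0 0 0;0 0 0 0;0 0 0 0;0 0 0 0;0 0 0 0;0 0 0 0" --gripper 0

```text
t: 5.45
eef_pos: [595.3, -33.0, 46.7]
tcp_rot: [3.141, -0.0, -0.001]
ft_force: [-1.2, -0.2, 0.6]
opening: 0.923
grip_force: 0.0
```

>>> drive_tool --deltas "0 0 0.1 0;0 0 0.3 0;0 0 0.4 0;-0.1 0.25 0.3 0;-0.15 0.35 0 0;-0.15 0.35 0 0;-0.15 0.35 0 0;-0.15 0.36 0 0;-0.15 0.38 0 0;-0.15 0.38 0 0"

```text
t: 6.28
eef_pos: [494.3, 210.5, 157.6]
tcp_rot: [-3.141, -0.001, -0.001]
ft_force: [1.0, 0.5, -0.3]
opening: 0.999
grip_force: 0.0
```

>>> drive_tool --deltas "-0.15 0.4 0 0;0 0 0 0;0 0 0 0;0 0 0 0"

```text
t: 6.62
eef_pos: [480.7, 247.9, 157.2]
tcp_rot: [3.142, -0.001, 0.0]
ft_force: [-0.3, -0.3, -0.5]
opening: 1.0
grip_force: 0.0
```

```bash
python3 - <<'E'
from h import *
s=env.state(); print(s["eef_pos"],s["opening"])
im,d,w,M,K=wrist("w3")
print("redc");blobs(im,M,K,R1,6); print("dish");blobs(im,M,K,B,40); print(circ("",w,(480,249),45,40))
im,d,w=pts("top"); print("jar top",circ("",w,(595,-33),45,56))
E
```

```text
[480.72006215 247.91086918 157.17098613] 1.0001889708466916
redc
  px 234 160 94 85 xyr [481.8 248.5  44.7] ell [479.  247.6  82.9  88.6]
dish
  px 248 180 73 75 xyr [479.6 245.3  32.7] ell [479.2 245.2  60.8  64.6]
(477.7, 245.7, 31.9, 863)
jar top (594.6, -30.7, 26.9, 519)
```

View pics/w3.png

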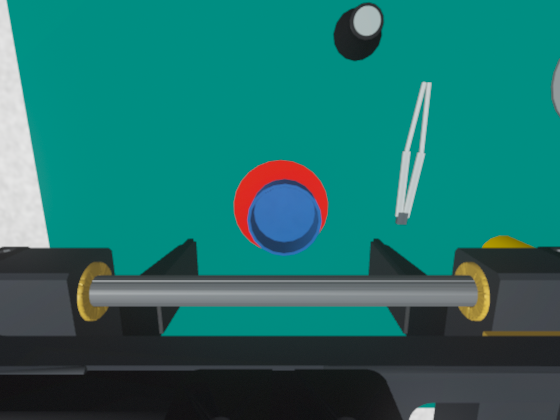

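Dish rim at (284,217), red coaster (281,206), loupe and tweezers clear. Grasp the dish.

>>> drive_tool --deltas "-0.02 -0.01 -0.3 0;0 0 -0.38 0;0 0 -0.3 0;0 0 -0.2 0;0 0 -0.07 0;0 0 -0.03 0;0 0 0 0"

```text
t: 7.3
eef_pos: [479.2, 246.4, 28.8]
tcp_rot: [3.141, 0.0, -0.002]
ft_force: [-0.3, -0.8, -0.3]
opening: 1.0
grip_force: 0.0
```

>>> drive_tool --deltas "0 0 0 0;0 0 0 0;0 0 0 0;0 0 0 0;0 0 0 0;0 0 0 0;0 0 0 0;0 0 0 0;0 0 0 0" --gripper 1

```text
t: 8.05
eef_pos: [478.7, 247.1, 29.0]
tcp_rot: [-3.142, -0.0, -0.001]
ft_force: [-0.5, -0.3, 6.6]
opening: 0.653
grip_force: 29.9
```

>>> drive_tool --deltas "0 0 0.05 0;0 0 0.15 0;0 0 0.3 0;0 0 0.4 0;0 0 0.4 0;0 0 0 0;0 0 0 0"

```text
t: 8.63
eef_pos: [479.2, 247.2, 160.6]
tcp_rot: [-3.14, -0.004, -0.001]
ft_force: [0.5, 0.2, -2.0]
opening: 0.657
grip_force: 29.9
```

>>> drive_tool --deltas "-0.02 -0.39 0 0;-0.02 -0.39 0 0;-0.02 -0.39 0 0;-0.02 -0.39 0 0;-0.02 -0.39 0 0;-0.02 -0.39 0 0;-0.02 -0.39 0 0;-0.02 -0.39 0 0;-0.02 -0.39 0 0;-0.02 -0.39 0 0"

```text
t: 9.47
eef_pos: [457.5, -144.6, 157.2]
tcp_rot: [-3.14, 0.002, -0.001]
ft_force: [0.5, 0.4, -0.0]
opening: 0.655
grip_force: 29.9
```

>>> drive_tool --deltas "-0.02 -0.39 0 0;-0.02 -0.39 0 0;-0.03 -0.3 0 0;-0.02 -0.15 0 0;0 0 0 0;0 0 0 0;0 0 0 0"

```text
t: 10.05
eef_pos: [449.2, -264.9, 157.7]
tcp_rot: [-3.14, 0.002, -0.001]
ft_force: [-0.3, 0.4, -0.7]
opening: 0.654
grip_force: 29.9
```

```bash
python3 - <<'E'
from h import *
s=env.state(); print(s["eef_pos"],s["opening"])
im,d,w,M,K=wrist("w4")
h=cv2.inRange(cv2.cvtColor(im,cv2.COLOR_RGB2HSV),*B); print(cv2.boundingRect(h))
z=s["eef_pos"][2]
blobs(im,M,K,B,6);blobs(im,M,K,B,z+11)
E
```

```text
[ 449.207273   -264.91501189  157.6927117 ] 0.65351008862314
(216, 160, 134, 177)
  px 224 306 120 31 xyr [ 345.6 -267.    61.2] ell [ 329.7 -266.9   36.8  139.4]
  px 216 160 134 116 xyr [ 418.2 -266.3   76.4] ell [ 426.  -267.   125.7  127.2]
  px 224 306 120 31 xyr [ 436.1 -267.    28.5] ell [ 428.7 -266.9   17.1   64.9]
  px 216 160 134 116 xyr [ 469.9 -266.7   35.6] ell [ 473.5 -267.    58.5   59.2]
```

View pics/w4.png

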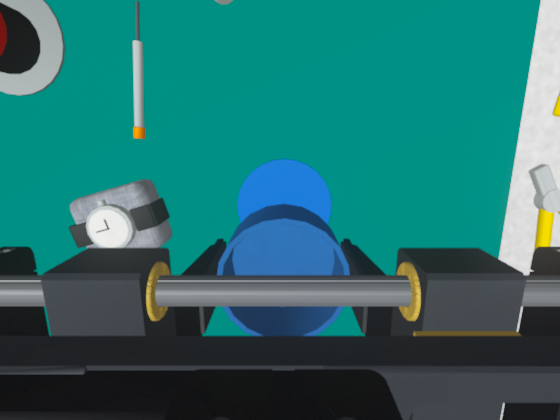

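Dish held level, rim centred at (283,283) over the coaster (284,205 visible edge), aligned laterally. Lower.

>>> drive_tool --deltas "0.01 -0.01 -0.3 0;0 0 -0.38 0;0 0 -0.3 0;0 0 -0.15 0;0 0 -0.08 0;0 0 -0.05 0;0 0 -0.01 0;0 0 0 0;0 0 0 0"

```text
t: 10.85
eef_pos: [451.1, -267.1, 32.7]
tcp_rot: [3.141, -0.001, -0.001]
ft_force: [-0.4, 0.4, -1.1]
opening: 0.657
grip_force: 29.9
```

>>> drive_tool --deltas "0 0 0 0;0 0 0 0;0 0 0 0;0 0 0 0;0 0 0 0;0 0 0 0" --gripper 0

```text
t: 11.35
eef_pos: [450.7, -267.0, 31.7]
tcp_rot: [3.141, -0.0, -0.001]
ft_force: [-0.5, 0.6, -0.7]
opening: 0.981
grip_force: 0.0
```

>>> drive_tool --deltas "0 0 0.1 0;0 0 0.3 0;0 0 0.4 0;0 0 0.2 0;0.2 0.33 0 0;0.2 0.33 0 0;0.2 0.33 0 0;0.2 0.33 0 0;0.2 0.33 0 0;0.2 0.33 0 0"

```text
t: 12.18
eef_pos: [571.3, -67.2, 132.6]
tcp_rot: [3.141, -0.0, -0.001]
ft_force: [1.2, -1.3, -0.1]
opening: 0.997
grip_force: 0.0
```

>>> drive_tool --deltas "0.2 0.3 0 0;0.04 0.06 0 0;0 0 -0.2 0;0 0 -0.3 0;0 0 -0.2 0;0 0 -0.1 0;0 0 -0.05 0;0 0 0 0;0 0 0 0"

```text
t: 12.93
eef_pos: [595.1, -33.3, 47.6]
tcp_rot: [3.141, -0.001, -0.001]
ft_force: [0.1, -1.1, 0.2]
opening: 1.002
grip_force: 0.0
```

```bash
python3 - <<'E'
from h import *
s=env.state(); print(s["eef_pos"],s["opening"])
im,d,w=pts("top"); print("dish",circ("",w,(451,-267),45,40)); 
im,d,w=pts("scene"); print("dish",circ("",w,(451,-267),45,40))
E
```

```text
[595.05920111 -33.27567957  47.61774615] 1.0023099365802293
dish (450.7, -264.4, 32.0, 148)
dish (452.2, -267.2, 33.9, 133)
```

>>> drive_tool --deltas "0 0 0 0;0 0 0 0;0 0 0 0;0 0 0 0;0 0 0 0;0 0 0 0;0 0 0 0;0 0 0 0;0 0 0 0;0 0 0 0" --gripper 1

```text
t: 13.87
eef_pos: [594.7, -33.0, 46.7]
tcp_rot: [3.142, 0.0, -0.001]
ft_force: [-0.4, -0.5, -0.2]
opening: 0.564
grip_force: 30.0
```

>>> drive_tool --deltas "0 0 0.05 0;0 0 0.15 0;0 0 0.3 0;0 0 0.3 0;0 0 0.2 0;-0.15 0.37 0 0;-0.15 0.37 0 0;-0.15 0.37 0 0;-0.15 0.37 0 0;-0.15 0.37 0 0"

```text
t: 14.7
eef_pos: [518.6, 153.4, 147.1]
tcp_rot: [3.142, -0.0, -0.001]
ft_force: [1.0, -0.0, -0.8]
opening: 0.561
grip_force: 30.0
```

>>> drive_tool --deltas "-0.15 0.37 0 0;-0.15 0.37 0 0;-0.09 0.24 0 0;0 0 0 0;0 0 0 0;0 0 0 0"

```text
t: 15.2
eef_pos: [480.7, 249.6, 146.8]
tcp_rot: [3.141, -0.0, -0.0]
ft_force: [-0.8, 0.6, -1.1]
opening: 0.556
grip_force: 30.0
```

```bash
python3 - <<'E'
from h import *
s=env.state(); print(s["eef_pos"],s["opening"],s["grip_force"])
im,d,w,M,K=wrist("w5")
blobs(im,M,K,R1,6)
E
```

```text
[480.74717202 249.64887503 146.78608544] 0.5555749850218792 29.99973177909851
  px 238 306 91 24 xyr [383.  247.7  44.6] ell [373.4 247.8  26.6  93.7]
  px 227 161 112 115 xyr [458.7 247.8  67.5] ell [463.2 248.2 104.5 123. ]
```

View pics/w5.png

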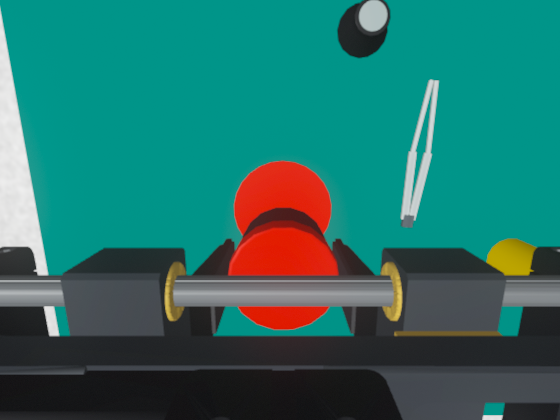

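Jar lid (283,278) is centred on the coaster (283,206) laterally. Lower and release, then move to the yellow cup.

>>> drive_tool --deltas "0 0 -0.3 0;0 0 -0.3 0;0 0 -0.2 0;0 0 -0.1 0;0 0 -0.06 0;0 0 -0.03 0;0 0 0 0;0 0 0 0;0 0 0 0"

```text
t: 16.0
eef_pos: [481.1, 250.1, 48.6]
tcp_rot: [-3.141, -0.002, -0.001]
ft_force: [-0.1, 0.9, -1.1]
opening: 0.566
grip_force: 30.0
```

>>> drive_tool --deltas "0 0 0 0;0 0 0 0;0 0 0 0;0 0 0 0;0 0 0 0;0 0 0 0;0 0 0 0" --gripper 0

```text
t: 16.58
eef_pos: [480.6, 250.0, 47.7]
tcp_rot: [3.141, 0.0, -0.001]
ft_force: [-0.1, 0.5, 0.2]
opening: 0.975
grip_force: 0.0
```

>>> drive_tool --deltas "0 0 0.1 0;0 0 0.3 0;0 0 0.4 0;0 0 0.4 0;-0.08 -0.36 0 0;-0.08 -0.36 0 0;-0.08 -0.36 0 0;-0.08 -0.36 0 0;-0.08 -0.36 0 0;-0.06 -0.36 0 0"

```text
t: 17.42
eef_pos: [433.7, 32.6, 168.4]
tcp_rot: [3.141, -0.001, -0.0]
ft_force: [1.7, 0.3, 0.1]
opening: 1.001
grip_force: 0.0
```

>>> drive_tool --deltas "0 0 0 0;0 0 0 0;0 0 0 0"

```text
t: 17.67
eef_pos: [434.8, 34.1, 168.2]
tcp_rot: [3.142, -0.001, -0.002]
ft_force: [0.1, -0.4, 0.3]
opening: 1.001
grip_force: 0.0
```

```bash
python3 - <<'E'
from h import *
s=env.state(); print(s["eef_pos"],s["opening"])
im,d,w,M,K=wrist("w6")
blobs(im,M,K,Y,63); print(circ("",w,(433,34),35,63,3))
im,d,w=pts("top"); print("jar",circ("",w,(481,250),45,56)); cv2.imwrite("pics/top6.png",im[:,:,::-1])
E
```

```text
[434.84979573  34.13441496 168.16007281] 1.0014280078572149
  px 482 331 78 5 xyr [ 330.4 -178.9   34.4] ell [ 331.4 -178.9    4.2  138.9]
  px 455 262 35 60 xyr [ 370.9 -129.6   29.6] ell [ 371.1 -130.4   27.9   55.5]
  px 77 262 35 59 xyr [371.6 195.9  29.4] ell [371.4 195.2  27.7  55.2]
  px 259 188 51 59 xyr [437.1  31.9  24.7] ell [436.4  31.5  40.3  49.3]
(433.4, 31.7, 20.9, 559)
jar (481.3, 252.0, 26.9, 574)
```

View pics/w6.png

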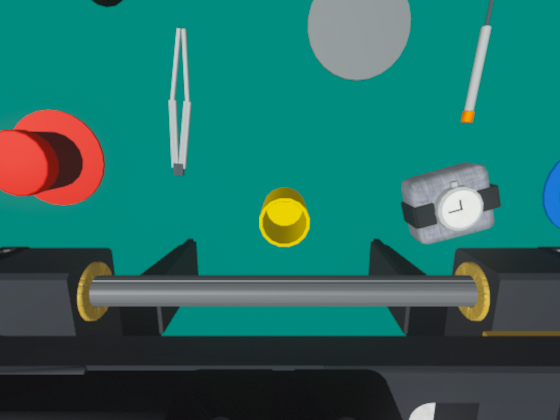

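Yellow cup rim at (284,222), centred between the fingers; jar stands on red. Grasp high on the cup.

>>> drive_tool --deltas "-0.01 0 -0.3 0;0 0 -0.38 0;0 0 -0.25 0;0 0 -0.1 0;0 0 -0.06 0;0 0 -0.04 0;0 0 0 0;0 0 0 0"

```text
t: 18.43
eef_pos: [434.0, 34.4, 55.2]
tcp_rot: [3.141, -0.001, -0.0]
ft_force: [1.3, -0.1, 0.3]
opening: 0.998
grip_force: 0.0
```

>>> drive_tool --deltas "0 0 0 0;0 0 0 0;0 0 0 0;0 0 0 0;0 0 0 0;0 0 0 0;0 0 0 0;0 0 0 0;0 0 0 0;0 0 0 0" --gripper 1

```text
t: 19.27
eef_pos: [433.7, 34.0, 54.7]
tcp_rot: [3.141, -0.0, -0.001]
ft_force: [0.1, 0.0, 0.1]
opening: 0.44
grip_force: 30.0
```

>>> drive_tool --deltas "0 0 0 0;0 0 0 0;0 0 0 0"

```text
t: 19.52
eef_pos: [433.7, 34.0, 54.6]
tcp_rot: [3.141, 0.0, -0.001]
ft_force: [-0.5, 0.3, 0.0]
opening: 0.442
grip_force: 30.0
```

>>> drive_tool --deltas "0 0 0.05 0;0 0 0.15 0;0 0 0.3 0;0 0 0.3 0;0 0 0.2 0;0.03 -0.36 0 0;0.03 -0.38 0 0;0.02 -0.38 0 0;0.02 -0.38 0 0;0.02 -0.38 0 0"

```text
t: 20.35
eef_pos: [445.3, -155.7, 155.2]
tcp_rot: [3.141, -0.0, -0.001]
ft_force: [0.2, 0.4, -0.6]
opening: 0.44
grip_force: 30.0
```

>>> drive_tool --deltas "0.02 -0.38 0 0;0.02 -0.38 0 0;0.01 -0.25 0 0;0 -0.11 0 0;0 0 0 0;0 0 0 0;0 0 0 0"

```text
t: 20.93
eef_pos: [450.4, -264.6, 154.7]
tcp_rot: [-3.141, 0.001, 0.0]
ft_force: [-0.4, 0.3, -0.9]
opening: 0.44
grip_force: 30.0
```

```bash
python3 - <<'E'
from h import *
s=env.state(); print(s["eef_pos"],s["opening"]); z=s["eef_pos"][2]
im,d,w,M,K=wrist("w7")
for n in("wrist","top","scene"):
    if n!="wrist": im,d,w=pts(n)
    h=cv2.cvtColor(im,cv2.COLOR_RGB2HSV)
    b=(cv2.inRange(h,*B)>0)&(abs(w[...,2]-40)<4); b&=np.hypot(w[...,0]-451,w[...,1]+266)<45
    y=(cv2.inRange(h,*Y)>0)&(abs(w[...,2]-z-8)<5)&(np.hypot(w[...,0]-451,w[...,1]+266)<45)
    for k,m in(("dish",b),("cup",y)):
        q=w[m][:,:2].astype(np.float32)
        if len(q)>5: print(n,k,len(q),np.round(np.ravel(cv2.minEnclosingCircle(q)[0]),1),cv2.minEnclosingCircle(q)[1])
E
```

```text
[ 450.41440506 -264.60955173  154.68784202] 0.43959862213190654
wrist dish 558 [ 450.3 -268.6] 31.788545608520508
wrist cup 1373 [ 450.  -266.3] 21.088703155517578
scene dish 93 [ 453.2 -266.6] 32.04172134399414
scene cup 114 [ 452.6 -264.2] 22.922988891601562
```

View pics/w7.png

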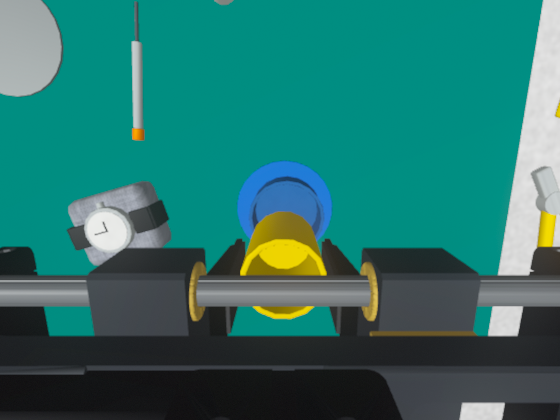

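Yellow cup held upright, rim at (283,278); dish at (284,208) ahead of it. Both views say 2.3 mm shift in -y, then lower about 93 mm.

>>> drive_tool --deltas "0 -0.02 -0.2 0;0 0 -0.25 0;0 0 -0.2 0;0 0 -0.1 0;0 0 -0.08 0;0 0 -0.06 0;0 0 -0.03 0;0 0 0 0;0 0 0 0;0 0 0 0"

```text
t: 21.92
eef_pos: [450.9, -268.2, 63.3]
tcp_rot: [3.141, -0.001, -0.001]
ft_force: [-0.6, -0.2, 0.2]
opening: 0.44
grip_force: 30.0
```

>>> drive_tool --deltas "0 0 -0.01 0;0 0 0 0;0 0 0 0"

```text
t: 22.17
eef_pos: [450.7, -268.1, 61.9]
tcp_rot: [3.141, -0.0, -0.001]
ft_force: [-0.4, 0.3, -0.9]
opening: 0.437
grip_force: 30.0
```

>>> drive_tool --deltas "0 0.01 -0.01 0;0 0 0 0;0 0 0 0"

```text
t: 22.42
eef_pos: [450.7, -267.0, 60.7]
tcp_rot: [3.141, -0.0, -0.001]
ft_force: [0.2, 0.0, 0.3]
opening: 0.442
grip_force: 30.0
```

>>> drive_tool --deltas "0 0 0 0;0 0 0 0;0 0 0 0;0 0 0 0;0 0 0 0;0 0 0 0;0 0 0 0;0 0 0 0;0 0 0 0" --gripper 0

```text
t: 23.17
eef_pos: [450.7, -267.0, 60.6]
tcp_rot: [3.142, 0.0, -0.001]
ft_force: [-0.8, -0.0, -0.7]
opening: 0.984
grip_force: 0.0
```

>>> drive_tool --deltas "0 0 0.1 0;0 0 0.3 0;0 0 0.4 0;0 0 0.4 0;0.37 0.1 0 0;0.37 0.1 0 0;0.37 0.1 0 0;0.37 0.1 0 0;0.34 0.12 0 0;0 0 0 0"

```text
t: 24.0
eef_pos: [637.1, -212.7, 181.1]
tcp_rot: [3.141, -0.002, 0.002]
ft_force: [0.9, -0.3, -0.7]
opening: 0.998
grip_force: 0.0
```

>>> drive_tool --deltas "0 0 0 0;0 0 0 0;0 0 0 0"

```text
t: 24.25
eef_pos: [631.7, -215.4, 181.1]
tcp_rot: [3.142, 0.0, -0.001]
ft_force: [-0.2, -0.2, 0.7]
opening: 1.0
grip_force: 0.0
```

```bash
python3 - <<'E'
from h import *
s=env.state(); print(s["eef_pos"],s["opening"])
im,d,w,M,K=wrist("w8")
print("white",circ("",w,(634,-213),30,87,3))
for n in("top","scene"):
    im,d,w=pts(n); print(n,"cup",circ("",w,(451,-267),28,69),"dish",circ("",w,(451,-267),45,40),"white",circ("",w,(634,-213),30,87,3))
E
```

```text
[ 631.70556219 -215.3815443   181.09583071] 1.0003844073349166
white (634.1, -216.7, 10.8, 287)
top cup None dish None white (629.8, -209.6, 8.3, 12)
scene cup (451.6, -265.0, 23.5, 87) dish (455.7, -261.9, 31.3, 120) white (634.1, -213.7, 12.1, 46)
```

View pics/w8.png

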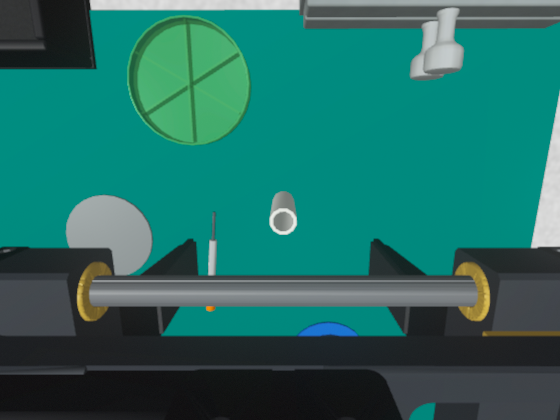

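White cup rim at (283,221), 2.4 mm ahead of the grasp line, nothing near. Grasp near its top.

>>> drive_tool --deltas "0.02 0 -0.3 0;0 0 -0.3 0;0 0 -0.2 0;0 0 -0.1 0;0 0 -0.07 0;0 0 -0.04 0;0 0 -0.01 0;0 0 0 0;0 0 0 0"

```text
t: 25.15
eef_pos: [635.1, -215.2, 79.8]
tcp_rot: [3.141, -0.001, -0.001]
ft_force: [0.5, 0.2, 0.5]
opening: 0.999
grip_force: 0.0
```

>>> drive_tool --deltas "0 0 0 0;0 0 0 0;0 0 0 0;0 0 0 0;0 0 0 0;0 0 0 0;0 0 0 0;0 0 0 0;0 0 0 0;0 0 0 0" --gripper 1

```text
t: 25.98
eef_pos: [634.7, -215.0, 78.6]
tcp_rot: [3.141, 0.0, -0.001]
ft_force: [-1.2, 0.6, -0.3]
opening: 0.355
grip_force: 0.0
```

>>> drive_tool --deltas "0 0 0 0;0 0 0 0;0 0 0 0;0 0 0 0"

```text
t: 26.32
eef_pos: [634.6, -215.0, 78.6]
tcp_rot: [3.142, 0.0, -0.001]
ft_force: [1.5, -0.6, 0.2]
opening: 0.219
grip_force: 30.0
```

>>> drive_tool --deltas "0 0 0.05 0;0 0 0.15 0;0 0 0.35 0;0 0 0.35 0;0 0 0.2 0;-0.35 -0.1 0 0;-0.37 -0.1 0 0;-0.37 -0.1 0 0;-0.37 -0.1 0 0;-0.25 -0.08 0 0"

```text
t: 27.15
eef_pos: [460.9, -263.0, 189.1]
tcp_rot: [3.142, 0.0, -0.001]
ft_force: [1.1, -0.7, 0.1]
opening: 0.221
grip_force: 30.0
```

>>> drive_tool --deltas "-0.12 -0.03 0 0;0 0 0 0;0 0 0 0;0 0 0 0"

```text
t: 27.48
eef_pos: [452.8, -266.0, 188.8]
tcp_rot: [3.141, -0.001, -0.0]
ft_force: [-0.3, 0.4, 0.3]
opening: 0.22
grip_force: 30.0
```

```bash
python3 - <<'E'
from h import *
s=env.state(); print(s["eef_pos"],s["opening"],s["grip_force"]); z=s["eef_pos"][2]
im,d,w,M,K=wrist("w9")
for n in("wrist","top","scene"):
    if n!="wrist": im,d,w=pts(n)
    h=cv2.cvtColor(im,cv2.COLOR_RGB2HSV)
    y=(cv2.inRange(h,*Y)>0)&(abs(w[...,2]-69)<3)
    a=abs(w[...,2]-z-8)<3; c=cv2.inRange(h,(0,0,110),(180,60,255))>0
    for k,m,r in(("yel",y,28),("white",a&c,18)):
        q=w[m&(np.hypot(w[...,0]-451,w[...,1]+266)<r)][:,:2].astype(np.float32)
        if len(q)>5: print(n,k,len(q),np.round(cv2.minEnclosingCircle(q)[0],1),cv2.minEnclosingCircle(q)[1])
E
```

```text
[ 452.8189895  -266.00968066  188.84727098] 0.22032315043689255 29.996666375664063
wrist yel 381 [ 450.5 -268.5] 20.97631072998047
wrist white 366 [ 455.3 -267.6] 10.318757057189941
scene yel 69 [ 451.4 -266.1] 22.350528717041016
scene white 43 [ 453.5 -265. ] 13.213234901428223
```

View pics/w9.png

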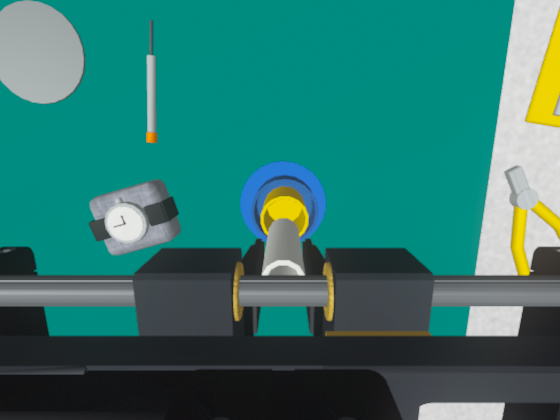

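Yellow cup stands in the dish (rim at (285,212)); white cup held upright (rim at (284,270)). Shift -2, -1 mm and lower into the yellow cup.

>>> drive_tool --deltas "-0.02 -0.01 -0.1 0;0 0 -0.2 0;0 0 -0.2 0;0 0 -0.15 0;0 0 -0.12 0;0 0 -0.1 0;0 0 -0.06 0;0 0 -0.04 0;0 0 0 0;0 0 0 0"

```text
t: 28.47
eef_pos: [449.9, -267.1, 91.9]
tcp_rot: [3.141, -0.0, -0.001]
ft_force: [0.7, 0.2, -1.0]
opening: 0.219
grip_force: 30.0
```

>>> drive_tool --deltas "0 0 -0.02 0;0 0 0 0;0 0 0 0"

```text
t: 28.72
eef_pos: [449.7, -267.1, 90.0]
tcp_rot: [3.141, -0.0, -0.001]
ft_force: [-0.6, 0.5, -1.6]
opening: 0.216
grip_force: 30.0
```

>>> drive_tool --deltas "0.01 0 -0.02 0;0 0 0 0;0 0 0 0"

```text
t: 28.97
eef_pos: [450.7, -267.0, 87.6]
tcp_rot: [3.142, 0.0, -0.001]
ft_force: [-0.6, -0.1, -0.7]
opening: 0.217
grip_force: 30.0
```

>>> drive_tool --deltas "0 0 0 0;0 0 0 0;0 0 0 0;0 0 0 0;0 0 0 0;0 0 0 0;0 0 0 0;0 0 0 0;0 0 0 0" --gripper 0

```text
t: 29.72
eef_pos: [450.6, -267.0, 87.7]
tcp_rot: [3.141, -0.0, -0.001]
ft_force: [0.4, -0.5, -0.3]
opening: 0.79
grip_force: 0.0
```

>>> drive_tool --deltas "0 0 0.1 0;0 0 0.3 0;0 0 0.4 0;0 0 0.4 0;0.2 -0.35 0 0;0.2 -0.35 0 0;0.2 -0.35 0 0;0 -0.35 0 0;0 0 0 0;0 0 0 0"

```text
t: 30.55
eef_pos: [510.2, -408.2, 207.6]
tcp_rot: [-3.141, 0.0, -0.003]
ft_force: [0.5, 0.1, 0.3]
opening: 0.999
grip_force: 0.0
```

```bash
python3 - <<'E'
from h import *
s=env.state(); print(s["t"],s["eef_pos"],s["opening"])
V=[]
for n in("top","scene"):
    im,d,w=pts(n); V.append(im)
    for k,c,R,z in(("white",(450,-267),22,96),("yel",(450,-267),26,69),("dish",(451,-266),42,40),("jar",(481,250),45,56),("loupe",(632,187),30,39),("watch",(442,-118),50,48)): print(n,k,circ("",w,c,R,z,3))
a=V[0][180:330,100:480]; b=V[1][120:300,120:440]
a=cv2.resize(a,(760,300)); b=cv2.resize(b,(520,292)); b=cv2.copyMakeBorder(b,0,0,0,240,0)
cv2.imwrite("pics/fin.png",np.vstack([a,b])[:,:,::-1])
E
```

```text
30.55 [ 510.1874876  -408.18291385  207.56783305] 0.9990808529139898
top white (450.2, -264.5, 11.0, 30)
top yel (451.9, -263.7, 20.3, 52)
top dish (452.7, -264.2, 32.1, 87)
top jar (481.3, 252.0, 26.7, 504)
top loupe (631.6, 187.8, 13.0, 119)
top watch (444.9, -120.5, 24.4, 216)
scene white (451.2, -267.6, 11.6, 33)
scene yel (452.6, -266.1, 21.0, 75)
scene dish (452.1, -266.1, 33.3, 117)
scene jar (482.4, 249.9, 28.5, 254)
scene loupe (633.2, 184.6, 13.4, 83)
scene watch (445.0, -115.9, 21.9, 141)
```

View pics/fin.png

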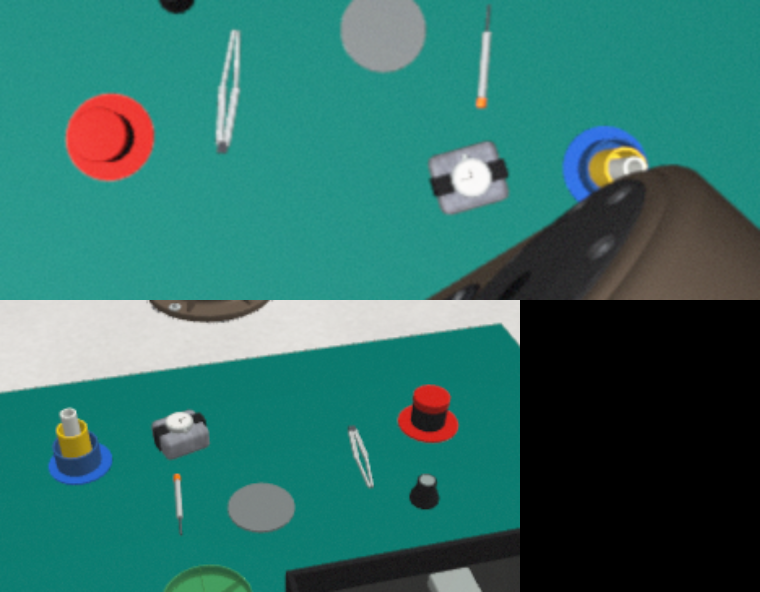

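The picture shows the jar on red (top part (100,135)) and the dish, yellow and white cups nested upright on blue (bottom part (75,440)). The watch and loupe have not moved.

```bash
python3 -c "
from cell import env
print(env.job_done())"
```

```text
the job is handed in; nothing more can be done
None
```

The job is handed in at about 31 s: the jar is on the red coaster, the dish is on the blue coaster with the yellow cup in it and the white cup inside that, all upright, and the watch and loupe were not disturbed.

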